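# Rack the red-capped sample tubes

## Robot

A 6-joint arm with a two-finger parallel gripper is mounted at the origin on the work surface. World frame = base frame: x ahead of the robot, y to its left, z up, the work surface at z = 0. Lengths are in m, angles in rad, forces in N, time in s.
With the tool pointing down it reaches from about 0.375 to 0.975 m from the base axis. Payload 3.8 kg.
Tool frame: the origin (TCP) lies between the finger pads; the fingertips stand 22 mm ahead of it and the grasp point (between the pads) lies 3 mm ahead of it (bot.finger_overhang is the distance from the TCP to the fingertips, in m); x points along the fingers, y is the direction in which the jaws open and shut, and the axes are right-handed (so a half turn about x gives the same grasp; the last joint's range is limited). The gripper opens to 85 mm and grips with 20 to 120 N. Pads are 22 mm wide; open, the fingers measure 114 mm over their backs; the gripper's body (76 mm by 85 mm) begins 54 mm behind the grasp point. The pads swing forward as they close: fully open they stand 13 mm farther back than shut.
Start: joints at [1.072, 0.264, 1.604, -0, 1.274, -0.037], TCP at [0.301, 0.604, 0.253] pointing down, gripper open.
Joint ranges: [-2.63, 2.63], [-0.94, 2.18], [0.31, 2.57], [-1.31, 4.45], [0, 2.66], [-2.55, 2.55]. Speed limits (rad/s): [2.57, 2.57, 3.14, 3.14, 3.14, 3.14].

## Interface

Orientations are given as a rotation vector (axis times angle).
In Python, from workcell import bot gives the robot as it stands. The module is installed in compiled form; this text tells all that it offers.
- The arm moves only by the tool arm_command, never from a script. Its argument "series" is a list that holds one entry, the list of rows, each a list of 7 numbers: the turn, a rotation vector about the tool's x, y, z in rad, then the shift along the tool's x, y, z in cm, then the opening, from 0 (shut) to 1 (fully open). In form: [[[rx, ry, rz, x, y, z, grip], ...]]. A call has 1 to 10 rows; each row shifts and turns the pose as measured when the row begins, along the tool's axes as they then stand; what a row does not reach is not made up. A row lasts 1/10 s, in which the tool goes at most 50 mm and 8.59 degrees, less where a joint would pass 70% of its speed; a pose out of reach is approached as far as the arm can. A call is refused whole if a number of a shift passes 5 or a number of a turn 0.15, either way. A call with a gripper value outside its range is refused whole. The fingers move at their own pace and stop on an object; "newtons" is the grip in N (left out, the last holds). Time passes only in rows, so rows that do not move let the fingers close. It gives the time, the measured TCP pose, the force and the opening at its end, in the units of the state.
- bot.read_state(): the state, without advancing time (a new reading comes with each control period).
- bot.read_camera(name): name is "side" or "top"; returns (picture, depth): 420x560x3 uint8, blue, green, red; 420x560 float32, m along the optical axis (not along the pixel's ray), 0 where there is no reading.
- bot.camera_info(name): a dict with "K" (3x3 intrinsics, pixels), "extrinsics" (4x4, takes a point from camera to world coordinates). Camera axes: x right, y down, z forward; pixel columns grow to the right and rows downward; lengths in m; the calibration is good to about 2 mm. A picture is of the moment at which its call begins. camera_info takes no time and is no camera call.
- bot.finish_job(): hands the job in, once; it reports no verdict.
The state is a dict: "time": time; "q": joint angles; "joint_vel": joint speeds; "joint_torque": joint torques, N m; "tool_pos": TCP position; "tcp_rot": TCP orientation; "wrist_force": force on the tool from outside, world axes, zero at the start; "torque": the same for the moment, N m; "width": opening from 0.0 (shut) to 1.0 (fully open).
Only numpy, scipy, OpenCV 4.12 (cv2) and the standard library are available. Lean on these libraries where they do the work, as an engineer would, in place of code of your own. Each camera call takes 0.05 s, during which the arm holds its last target.

## Task

Collect the four red-capped sample tubes into the black rack, each standing in the socket whose colour matches the dot on its cap. Lower each tube down to the socket floor before letting go rather than dropping it, and keep the tubes upright. Leave the two purple-capped tubes standing where they are.

Things in the scene. Friction and masses are not known exactly. Their poses are not given: they have to be found in the camera images.
- red_white: round self-standing sample tube with a grey foot, white label and a red cap that has a white dot (20 mm) on top; 100 mm tall; foot 30 mm in diameter and 22 mm high, barrel 28 mm, cap 34 mm in diameter from 76 to 100 mm above the underside (grip it there); about 60 g. Origin: centre of the underside, z axis up the tube. Starts standing loose on the table; belongs in the white socket.
- red_yellow: round self-standing sample tube with a grey foot, white label and a red cap that has a yellow dot (20 mm) on top; 100 mm tall; foot 30 mm in diameter and 22 mm high, barrel 28 mm, cap 34 mm in diameter from 76 to 100 mm above the underside (grip it there); about 60 g. Origin: centre of the underside, z axis up the tube. Starts standing loose on the table; belongs in the yellow socket.
- red_green: round self-standing sample tube with a grey foot, white label and a red cap that has a green dot (20 mm) on top; 100 mm tall; foot 30 mm in diameter and 22 mm high, barrel 28 mm, cap 34 mm in diameter from 76 to 100 mm above the underside (grip it there); about 60 g. Origin: centre of the underside, z axis up the tube. Starts standing loose on the table; belongs in the green socket.
- red_blue: round self-standing sample tube with a grey foot, white label and a red cap that has a blue dot (20 mm) on top; 100 mm tall; foot 30 mm in diameter and 22 mm high, barrel 28 mm, cap 34 mm in diameter from 76 to 100 mm above the underside (grip it there); about 60 g. Origin: centre of the underside, z axis up the tube. Starts standing loose on the table; belongs in the blue socket.
- purple_yellow: round self-standing sample tube with a grey foot, white label and a purple cap that has a yellow dot (20 mm) on top; 100 mm tall; foot 30 mm in diameter and 22 mm high, barrel 28 mm, cap 34 mm in diameter from 76 to 100 mm above the underside (grip it there); about 60 g. Origin: centre of the underside, z axis up the tube. A look-alike, also standing loose; it is to stay where it is.
- purple_green: round self-standing sample tube with a grey foot, white label and a purple cap that has a green dot (20 mm) on top; 100 mm tall; foot 30 mm in diameter and 22 mm high, barrel 28 mm, cap 34 mm in diameter from 76 to 100 mm above the underside (grip it there); about 60 g. Origin: centre of the underside, z axis up the tube. A look-alike, also standing loose; it is to stay where it is.
- socket_white: white square open-topped socket fixed in the black rack (2 x 2 sockets, 76 mm between centres, rack 150 mm square and 36 mm high): outside 56 x 56 mm, opening 48 x 48 mm, 30 mm high. Origin: centre of its underside, 10 mm above the table; its inner floor is 4 mm and its rim 30 mm above the origin; x and y axes along its sides, z up. The rack does not move.
- socket_yellow: yellow square open-topped socket fixed in the black rack (2 x 2 sockets, 76 mm between centres, rack 150 mm square and 36 mm high): outside 56 x 56 mm, opening 48 x 48 mm, 30 mm high. Origin: centre of its underside, 10 mm above the table; its inner floor is 4 mm and its rim 30 mm above the origin; x and y axes along its sides, z up. The rack does not move.
- socket_green: green square open-topped socket fixed in the black rack (2 x 2 sockets, 76 mm between centres, rack 150 mm square and 36 mm high): outside 56 x 56 mm, opening 48 x 48 mm, 30 mm high. Origin: centre of its underside, 10 mm above the table; its inner floor is 4 mm and its rim 30 mm above the origin; x and y axes along its sides, z up. The rack does not move.
- socket_blue: blue square open-topped socket fixed in the black rack (2 x 2 sockets, 76 mm between centres, rack 150 mm square and 36 mm high): outside 56 x 56 mm, opening 48 x 48 mm, 30 mm high. Origin: centre of its underside, 10 mm above the table; its inner floor is 4 mm and its rim 30 mm above the origin; x and y axes along its sides, z up. The rack does not move.

How it is judged:
At the end, for the whole second after the job is handed in: Each red-capped tube stands released and at rest in its colour's socket: within 16 mm of its centre, underside under 10 mm above the socket's underside, within 0.15 rad of upright. Both purple-capped tubes stand upright and at rest within 25 mm of their starts (horizontal distance between red_white and socket_white below 0.016 m and z of red_white in the frame of socket_white below 0.01 m and angle between each of red_white, red_yellow, red_green, red_blue, purple_yellow, purple_green's own z axis and vertical below 0.15 rad and linear speed of each of red_white, red_yellow, red_green, red_blue, purple_yellow, purple_green below 0.02 m/s and horizontal distance between red_yellow and socket_yellow below 0.016 m and z of red_yellow in the frame of socket_yellow below 0.01 m and horizontal distance between red_green and socket_green below 0.016 m and z of red_green in the frame of socket_green below 0.01 m and horizontal distance between red_blue and socket_blue below 0.016 m and z of red_blue in the frame of socket_blue below 0.01 m and distance of each of purple_yellow, purple_green from where it was at the start of the episode below 0.025 m); the robot touches nothing.
It fails at once if a purple-capped tube is moved more than 25 mm from where it stood (distance of any of purple_yellow, purple_green from where it was at the start of the episode above 0.025 m).
It fails at once if a tube is tipped more than 45 degrees (angle between any of red_white, red_yellow, red_green, red_blue, purple_yellow, purple_green's own z axis and vertical above 0.8 rad).
It fails at once if a tube is dropped: it falls freely while its underside is more than 35 mm above the table (about 20 mm above a socket's floor) ((height (world z) of red_white above 0.035 m and contact force between red_white and anything else below 0.05 N and linear speed of red_white above 0.25 m/s) or (height (world z) of red_yellow above 0.035 m and contact force between red_yellow and anything else below 0.05 N and linear speed of red_yellow above 0.25 m/s) or (height (world z) of red_green above 0.035 m and contact force between red_green and anything else below 0.05 N and linear speed of red_green above 0.25 m/s) or (height (world z) of red_blue above 0.035 m and contact force between red_blue and anything else below 0.05 N and linear speed of red_blue above 0.25 m/s) or (height (world z) of purple_yellow above 0.035 m and contact force between purple_yellow and anything else below 0.05 N and linear speed of purple_yellow above 0.25 m/s) or (height (world z) of purple_green above 0.035 m and contact force between purple_green and anything else below 0.05 N and linear speed of purple_green above 0.25 m/s)).
It also fails if it takes over 104 s, if anything falls off the work surface, if the arm or the gripper's body presses on something with over 40 N, if the wrist force passes 120 N, or if a joint passes its speed limit or range.

## Working session

There is one attempt and no reset: what is moved stays moved. The work goes in short steps, Python scripts to look and compute and a tool call to move; the robot and the scene stay as the last step left them, time stands still between calls to the robot, and variables do not carry over. Pictures are saved under pics/ and viewed, and the job is handed in when it is done.

Besides the shell and the picture viewer there is one more tool, called after "Emit:" as a command line: name --argument value ..., lists and objects as JSON in quotes. arm_command: Moves the arm, as the interface text tells. Its arguments: {"type":"object","properties":{"series":{"type":"array"},"newtons":{"type":"number"}},"required":["series"]}

```bash
mkdir -p pics; python3 - <<'E'
from workcell import bot
import cv2,numpy as np
s=bot.read_state();print({k:np.round(v,3) for k,v in s.items()},bot.finger_overhang)
for n in("top","side"):
    p,d=bot.read_camera(n);cv2.imwrite(f"pics/{n}0.png",p);np.savez(f"{n}0.npz",p=p,d=d)
    i=bot.camera_info(n);print(n,np.round(i["K"],1).tolist(),np.round(i["extrinsics"],3).tolist())
E
```

```text
{'time': np.float64(0.0), 'q': array([ 1.072,  0.265,  1.605,  0.   ,  1.274, -0.037]), 'joint_vel': array([-0.001, -0.002,  0.001, -0.002,  0.002,  0.   ]), 'joint_torque': array([ 3.0000e-03, -5.1512e+01, -3.6731e+01, -0.0000e+00,  1.3000e-02,
        0.0000e+00]), 'tool_pos': array([0.3  , 0.604, 0.252]), 'tcp_rot': array([ 0.36 ,  1.541, -0.364]), 'wrist_force': array([ 0.65 , -0.341,  0.765]), 'torque': array([-0.05 , -0.024,  0.005]), 'width': np.float64(0.996)} 0.022
top [[380.3, 0.0, 282.2], [0.0, 380.3, 216.2], [0.0, 0.0, 1.0]] [[0.007, -0.994, 0.113, 0.453], [-1.0, -0.006, 0.013, 0.006], [-0.012, -0.113, -0.994, 0.748], [0.0, 0.0, 0.0, 1.0]]
side [[385.8, 0.0, 278.4], [0.0, 385.8, 209.6], [0.0, 0.0, 1.0]] [[0.979, -0.089, 0.182, 0.368], [-0.201, -0.534, 0.821, -0.679], [0.024, -0.841, -0.541, 0.501], [0.0, 0.0, 0.0, 1.0]]
```

View pics/top0.png

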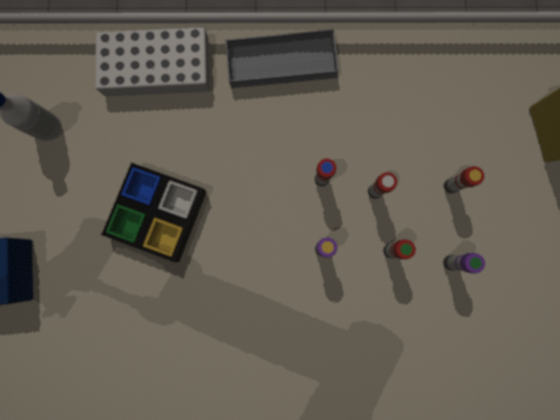

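View pics/side0.png

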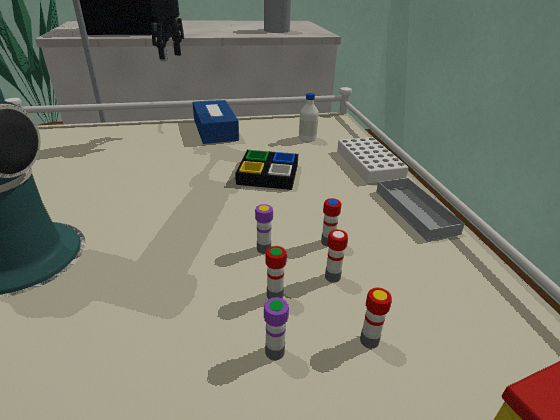

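```bash
cat > h.py <<'E'
from workcell import bot
import cv2,numpy as np
def ray(n,u,v,z):
    i=bot.camera_info(n);K=np.array(i["K"]);E=np.array(i["extrinsics"])
    d=E[:3,:3]@np.linalg.inv(K)@[u,v,1];t=(z-E[2,3])/d[2];return E[:3,3]+t*d
def proj(n,P):
    i=bot.camera_info(n);K=np.array(i["K"]);E=np.array(i["extrinsics"])
    c=E[:3,:3].T@(np.array(P)-E[:3,3]);p=K@c;return p[:2]/p[2],c[2]
E
python3 - <<'E'
from h import *
z=np.load("top0.npz");p,d=z["p"],z["d"]
def crop(r,c,h,w,s,name): cv2.imwrite(name,cv2.resize(p[r:r+h,c:c+w],None,fx=s,fy=s,interpolation=cv2.INTER_CUBIC))
crop(145,300,135,195,4,"pics/c1.png");crop(155,95,115,120,5,"pics/c2.png")
T=dict(rb=(326,168),rw=(388,182),ry=(475,176),rg=(405,249),py=(327,247),pg=(476,263))
hsv=cv2.cvtColor(p,cv2.COLOR_BGR2HSV)
for k,(u,v) in T.items():
    # cap top centroid via depth
    win=d[v-14:v+15,u-14:u+15];vv,uu=np.mgrid[v-14:v+15,u-14:u+15]
    i=bot.camera_info("top");K=np.array(i["K"]);E=np.array(i["extrinsics"])
    c=np.stack([(uu-K[0,2])/K[0,0]*win,(vv-K[1,2])/K[1,1]*win,win],-1)@E[:3,:3].T+E[:3,3]
    m=(c[...,2]>.09)&(win>0);print(k,m.sum(),c[m].mean(0).round(4),"px",uu[m].mean().round(1),vv[m].mean().round(1),ray("top",uu[m].mean(),vv[m].mean(),.1).round(4))
E
```

```text
rb 309 [ 0.6119 -0.0624  0.0989] px 326.5 168.1 [ 0.6116 -0.0623  0.1   ]
rw 325 [ 0.5879 -0.1667  0.0988] px 386.9 181.9 [ 0.5876 -0.1664  0.1   ]
ry 342 [ 0.5995 -0.3164  0.0986] px 473.6 175.8 [ 0.5992 -0.3157  0.1   ]
rg 343 [ 0.472  -0.1945  0.0988] px 405.0 249.2 [ 0.472  -0.1941  0.1   ]
py 315 [ 0.4746 -0.0627  0.0991] px 327.2 247.2 [ 0.4745 -0.0626  0.1   ]
pg 364 [ 0.4497 -0.3093  0.0987] px 473.8 263.0 [ 0.4496 -0.3087  0.1   ]
```

```bash
sleep 1
```

```text
(no output)
```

View pics/c1.png

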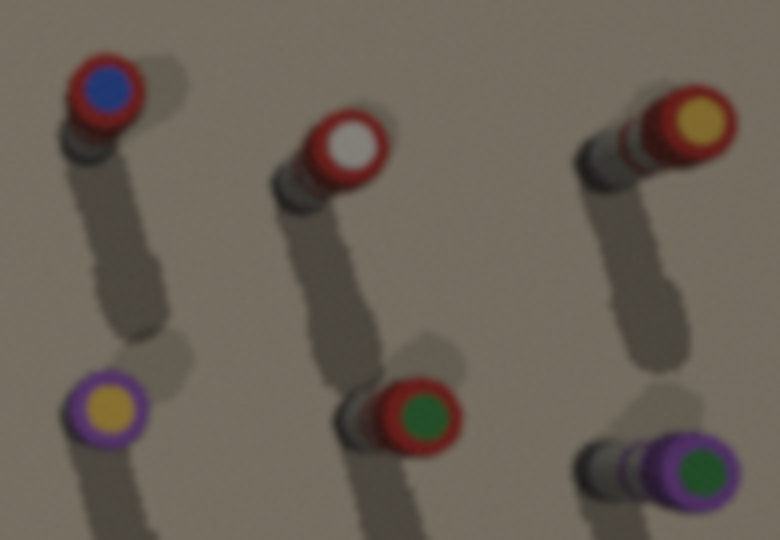

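View pics/c2.png

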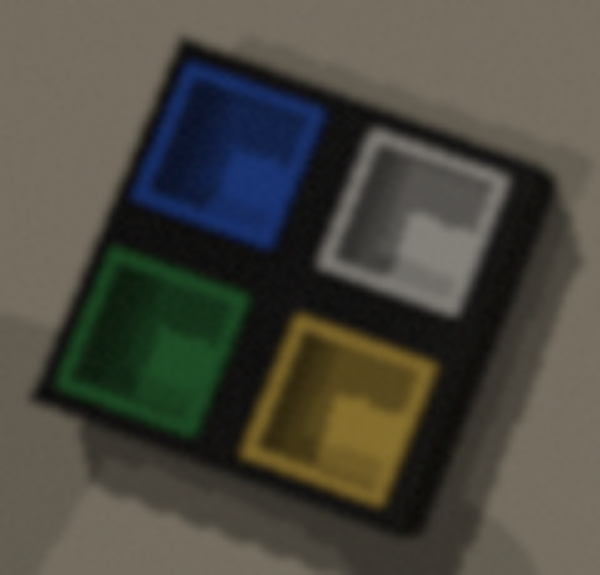

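```bash
python3 - <<'E'
from h import *
for k,(a,b) in dict(rb=(108,90),rw=(351,145),ry=(701,121),rg=(425,417),py=(110,408),pg=(703,473)).items():
    print(k,ray("top",300+(a+.5)/4-.5,145+(b+.5)/4-.5,.1).round(4))
S=dict(blue=[(186,57),(328,103),(272,250),(131,203)],white=[(370,126),(513,175),(460,320),(315,271)],green=[(115,245),(253,292),(198,438),(53,390)],yellow=[(297,310),(441,360),(385,510),(238,460)])
C={}
for k,q in S.items():
    P=np.array([ray("top",95+(a+.5)/5-.5,155+(b+.5)/5-.5,.04) for a,b in q]);C[k]=P.mean(0)
    e=np.linalg.norm(P-np.roll(P,-1,0),axis=1)*1e3
    dd=P[1]-P[0];print(k,C[k].round(4),e.round(1),np.arctan2(dd[1],dd[0]))
for a,b in(("blue","white"),("green","yellow"),("blue","green"),("white","yellow")):
    v=C[b]-C[a];print(a,b,np.linalg.norm(v),np.arctan2(v[1],v[0]))
from scipy.spatial.transform import Rotation as R
print(R.from_rotvec(bot.read_state()["tcp_rot"]).as_matrix().round(3))
E
```

```text
rb [ 0.6133 -0.0626  0.1   ]
rw [ 0.5895 -0.1672  0.1   ]
ry [ 0.6007 -0.318   0.1   ]
rg [ 0.4726 -0.1956  0.1   ]
py [ 0.4755 -0.0626  0.1   ]
pg [ 0.4499 -0.3113  0.1   ]
blue [0.5916 0.2846 0.04  ] [58.  59.7 57.3 59.4] -1.8801941344783852
white [0.5651 0.2129 0.04  ] [58.2 58.3 58.4 58.7] -1.896631658435243
green [0.5197 0.3092 0.04  ] [56.1 57.9 58.3 58.7] -1.8899113011246276
yellow [0.4943 0.2381 0.04  ] [58.1 59.1 58.7 59.7] -1.8956482908988763
blue white 0.07638297515165579 -1.9242620651623774
green yellow 0.07549988503249644 -1.9137657669707044
blue green 0.07600236909864352 2.812096323665881
white yellow 0.0751938872365538 2.8005525576643815
[[-0.001  0.446  0.895]
 [-0.002  0.895 -0.446]
 [-1.    -0.002 -0.   ]]
```

```bash
cat >> h.py <<'E'
from scipy.spatial.transform import Rotation as R
W=dict(rb=(.6133,-.0626),rw=(.5895,-.1672),ry=(.6007,-.318),rg=(.4726,-.1956),
 blue=(.5916,.2846),white=(.5651,.2129),green=(.5197,.3092),yellow=(.4943,.2381))
yaw=.437;c,s_=np.cos(yaw),np.sin(yaw)
RT=R.from_matrix(np.array([[0,c,s_],[0,s_,-c],[-1,0,0]]))
def go(name,z):
    s=bot.read_state();r=R.from_rotvec(s["tcp_rot"]);p=s["tool_pos"]
    t=np.array([*W[name],z])
    print("t",round(float(s["time"]),2),"tcp",p.round(4),"w",round(float(s["width"]),3),"F",s["wrist_force"].round(1),"| turn",(r.inv()*RT).as_rotvec().round(3),"shift cm",(r.inv().apply(t-p)*100).round(2),"world cm",((t-p)*100).round(2))
E
python3 -c "
from h import *
go('rg',.23)"
```

```text
t 0.1 tcp [0.3004 0.6037 0.2521] w 1.003 F [ 0.2  0.2 -0.5] | turn [0.672 0.001 0.002] shift cm [  2.34 -63.89  51.03] world cm [ 17.22 -79.93  -2.21]
```

Emit:
arm_command --series '[[[0.134,0,0,0,0,2,1],[0.134,0,0,0,0,3,1],[0.134,0,0,0,0,3,1],[0.134,0,0,0,0,3,1],[0.134,0,0,0,0,3,1]]]' --newtons 50

```text
time: 0.6
tool_pos: [0.3995, 0.5085, 0.2479]
tcp_rot: [0.888, 1.381, -0.9]
wrist_force: [-0.8, 0.7, 0.5]
width: 0.998
```

```bash
python3 -c "
from h import *
go('rg',.23)"
```

```text
t 0.6 tcp [0.3995 0.5085 0.2479] w 0.998 F [-0.8  0.7  0.5] | turn [-0.016  0.003  0.007] shift cm [  2.13 -22.08  67.25] world cm [  7.31 -70.41  -1.79]
```

Emit:
arm_command --series '[[[-0.015,0,0.007,0.2,-1.1,3.4,1],[0,0,0,0.2,-1.1,3.4,1],[0,0,0,0.2,-1.1,3.4,1],[0,0,0,0.2,-1.1,3.4,1],[0,0,0,0.2,-1.1,3.4,1],[0,0,0,0.2,-1.1,3.4,1],[0,0,0,0.2,-1.1,3.4,1],[0,0,0,0.2,-1.1,3.4,1],[0,0,0,0.2,-1.1,3.4,1],[0,0,0,0.2,-1.1,3.4,1]]]'

```text
time: 1.6
tool_pos: [0.4409, 0.1387, 0.2234]
tcp_rot: [0.877, 1.383, -0.89]
wrist_force: [1.4, -0.4, 0.6]
width: 1.001
```

Emit:
arm_command --series '[[[0,0,0,0,-1.1,3.4,1],[0,0,0,0,-1.1,3.4,1],[0,0,0,0,-1.1,3.4,1],[0,0,0,0,-1.1,3.4,1],[0,0,0,0,-1.1,3.4,1],[0,0,0,0,-1.1,3.4,1],[0,0,0,0,-1.1,3.4,1],[0,0,0,0,-1.1,3.4,1]]]'

```text
time: 2.4
tool_pos: [0.4719, -0.1569, 0.2221]
tcp_rot: [0.876, 1.387, -0.892]
wrist_force: [0.3, -0.2, 0.1]
width: 0.999
```

```bash
python3 -c "
from h import *
go('rg',.23)"
```

```text
t 2.4 tcp [ 0.4719 -0.1569  0.2221] w 0.999 F [ 0.3 -0.2  0.1] | turn [-0.002  0.003  0.01 ] shift cm [-0.77 -1.58  3.55] world cm [ 0.07 -3.87  0.79]
```

Emit:
arm_command --series '[[[0,0,0.01,0,-0.8,1.8,1],[0,0,0,0,-0.8,1.75,1],[0,0,0,0,0,0,1]]]'

```text
time: 2.7
tool_pos: [0.4715, -0.2016, 0.2211]
tcp_rot: [0.886, 1.381, -0.889]
wrist_force: [0.3, 0.1, -0.4]
width: 0.998
```

```bash
python3 - <<'E'
from h import *
go('rg',.09)
p,d=bot.read_camera("side");cv2.imwrite("pics/s1.png",p)
p,d=bot.read_camera("top");cv2.imwrite("pics/t1.png",p)
E
```

```text
t 2.7 tcp [ 0.4715 -0.2016  0.2211] w 0.998 F [ 0.3  0.1 -0.4] | turn [-0.008  0.002  0.001] shift cm [13.1   0.37 -0.53] world cm [  0.11   0.6  -13.11]
```

View pics/s1.png

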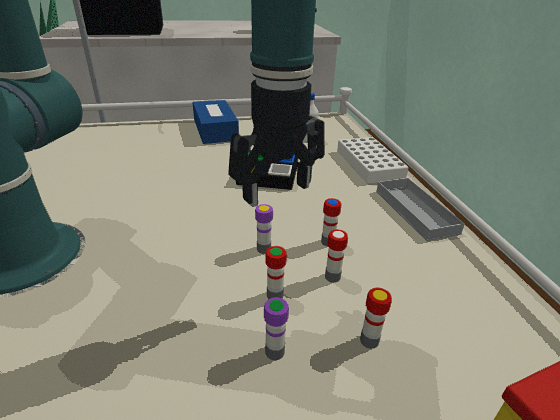

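The side view shows the gripper open above the green-dot red tube (276,258), with nothing near the fingers. I'll centre it and descend.

Emit:
arm_command --series '[[[-0.008,0,0,1,0.3,-0.5,1],[0,0,0,1.5,0,0,1],[0,0,0,2,0,0,1],[0,0,0,2,0,0,1],[0,0,0,0,0,0,1]]]'

```text
time: 3.3
tool_pos: [0.4714, -0.1862, 0.1516]
tcp_rot: [0.876, 1.39, -0.874]
wrist_force: [-0.4, 0.1, -0.4]
width: 1.0
```

```bash
python3 -c "
from h import *
go('rg',.088)"
```

```text
t 3.3 tcp [ 0.4714 -0.1862  0.1516] w 1.0 F [-0.4  0.1 -0.4] | turn [ 0.009 -0.002  0.   ] shift cm [ 6.36 -0.29  0.91] world cm [ 0.12 -0.94 -6.36]
```

Emit:
arm_command --series '[[[0,0,0,0,-0.3,0.8,1],[0,0,0,0,0,0,1],[0,0,0,0,0,0,1]]]'

```text
time: 3.6
tool_pos: [0.4728, -0.1932, 0.1524]
tcp_rot: [0.873, 1.391, -0.871]
wrist_force: [-0.2, 0.6, 0.2]
width: 1.003
```

```bash
python3 -c "
from h import *
go('rg',.088)"
```

```text
t 3.6 tcp [ 0.4728 -0.1932  0.1524] w 1.003 F [-0.2  0.6  0.2] | turn [ 0.012 -0.002 -0.   ] shift cm [ 6.44 -0.12  0.22] world cm [-0.02 -0.24 -6.44]
```

Emit:
arm_command --series '[[[0.01,0,0,1.5,-0.1,0.2,1],[0,0,0,2,0,0,1],[0,0,0,1.8,0,0,1],[0,0,0,1,0,0,1],[0,0,0,0,0,0,1],[0,0,0,0,0,0,1]]]'

```text
time: 4.2
tool_pos: [0.4754, -0.1976, 0.0886]
tcp_rot: [0.883, 1.379, -0.88]
wrist_force: [0.9, -0.1, -0.2]
width: 0.995
```

```bash
python3 -c "
from h import *
go('rg',.088)"
```

```text
t 4.2 tcp [ 0.4754 -0.1976  0.0886] w 0.995 F [ 0.9 -0.1 -0.2] | turn [-0.001  0.004 -0.005] shift cm [ 0.06 -0.17 -0.3 ] world cm [-0.28  0.2  -0.06]
```

Emit:
arm_command --series '[[[0,0,0,0,-0.1,-0.2,1],[0,0,0,0,0,0,0.2],[0,0,0,0,0,0,0],[0,0,0,0,0,0,0],[0,0,0,0,0,0,0],[0,0,0,0,0,0,0],[0,0,0,0,0,0,0],[0,0,0,0,0,0,0]]]'

```text
time: 5.0
tool_pos: [0.4754, -0.1971, 0.0917]
tcp_rot: [0.883, 1.373, -0.879]
wrist_force: [1.0, 0.7, -0.4]
width: 0.386
```

```bash
python3 -c "
from h import *
go('rg',.088)
p,d=bot.read_camera('side');cv2.imwrite('pics/s2.png',cv2.resize(p[180:380,180:430],None,fx=3,fy=3))"
```

```text
t 5.0 tcp [ 0.4754 -0.1971  0.0917] w 0.386 F [ 1.   0.7 -0.4] | turn [-0.001  0.008 -0.008] shift cm [ 0.37 -0.2  -0.26] world cm [-0.28  0.15 -0.37]
```

View pics/s2.png

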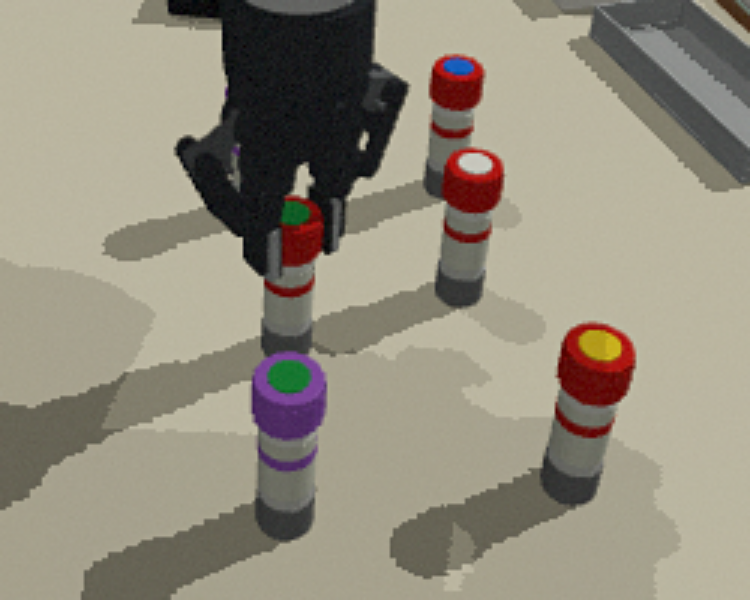

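Fingers close on the cap (width 0.386 ≈ 33 mm). Lifting.

Emit:
arm_command --series '[[[0,0,0,-1,0,0,0],[0,0,0,-2,0,0,0],[0,0,0,-3,0,0,0],[0,0,0,-3,0,0,0],[0,0,0,-3,0,0,0],[0,0,0,-1.5,0,0,0],[0,0,0,0,0,0,0]]]'

```text
time: 5.75
tool_pos: [0.4728, -0.196, 0.2339]
tcp_rot: [0.883, 1.376, -0.879]
wrist_force: [0.6, 0.1, -0.5]
width: 0.384
```

```bash
python3 -c "
from h import *
go('green',.23)"
```

```text
t 5.75 tcp [ 0.4728 -0.196   0.2339] w 0.384 F [ 0.6  0.1 -0.5] | turn [-0.001  0.006 -0.007] shift cm [  0.3   25.58 -43.81] world cm [ 4.69 50.52 -0.39]
```

Emit:
arm_command --series '[[[0,0.006,-0.006,0,0.7,-1.2,0],[0,0,0,0,1.2,-2,0],[0,0,0,0,1.6,-2.8,0],[0,0,0,0,1.8,-3,0],[0,0,0,0,1.8,-3,0],[0,0,0,0,1.8,-3,0],[0,0,0,0,1.8,-3,0],[0,0,0,0,1.8,-3,0],[0,0,0,0,1.8,-3,0],[0,0,0,0,1.8,-3,0]]]'

```text
time: 6.75
tool_pos: [0.4969, 0.1321, 0.2213]
tcp_rot: [0.883, 1.403, -0.899]
wrist_force: [0.9, 0.9, -0.6]
width: 0.383
```

Emit:
arm_command --series '[[[0,0,0,0,1.8,-3,0],[0,0,0,0,1.8,-3,0],[0,0,0,0,1.6,-2.8,0],[0,0,0,0,1.2,-2,0],[0,0,0,0,0.7,-1.2,0],[0,0,0,0,0,0,0],[0,0,0,0,0,0,0]]]'

```text
time: 7.45
tool_pos: [0.5012, 0.2833, 0.2093]
tcp_rot: [0.865, 1.42, -0.909]
wrist_force: [-0.5, -0.2, -0.8]
width: 0.383
```

```bash
python3 -c "
from h import *
go('green',.23)"
```

```text
t 7.45 tcp [0.5012 0.2833 0.2093] w 0.383 F [-0.5 -0.2 -0.8] | turn [-0.001 -0.015  0.041] shift cm [-2.16  2.69 -1.6 ] world cm [1.85 2.59 2.07]
```

Emit:
arm_command --series '[[[0,-0.015,0.04,-0.6,1.4,-0.8,0],[0,0,0,0,1.3,-0.8,0],[0,0,0,0,0,0,0],[0,0,0,0,0,0,0]]]'

```text
time: 7.85
tool_pos: [0.521, 0.3084, 0.2153]
tcp_rot: [0.886, 1.381, -0.884]
wrist_force: [-0.7, -0.5, -0.9]
width: 0.385
```

```bash
python3 -c "
from h import *
go('green',.106)"
```

```text
t 7.85 tcp [0.521  0.3084 0.2153] w 0.385 F [-0.7 -0.5 -0.9] | turn [-0.005  0.002 -0.002] shift cm [10.93 -0.11 -0.14] world cm [ -0.13   0.08 -10.93]
```

Emit:
arm_command --series '[[[0,0,0,1,-0.1,-0.1,0],[0,0,0,2,0,0,0],[0,0,0,2,0,0,0],[0,0,0,1.5,0,0,0],[0,0,0,1,0,0,0],[0,0,0,0,0,0,0],[0,0,0,0,0,0,0]]]'

```text
time: 8.55
tool_pos: [0.52, 0.307, 0.1359]
tcp_rot: [0.887, 1.38, -0.887]
wrist_force: [-0.4, 0.8, -0.8]
width: 0.38
```

```bash
python3 - <<'E'
from h import *
go('green',.106)
p,d=bot.read_camera('side');cv2.imwrite('pics/s3.png',cv2.resize(p[60:220,200:350],None,fx=3.5,fy=3.5))
p,d=bot.read_camera('top');cv2.imwrite('pics/t3.png',p)
E
```

```text
t 8.55 tcp [0.52   0.307  0.1359] w 0.38 F [-0.4  0.8 -0.8] | turn [-0.007  0.002 -0.002] shift cm [ 2.99  0.06 -0.22] world cm [-0.03  0.22 -2.99]
```

View pics/s3.png

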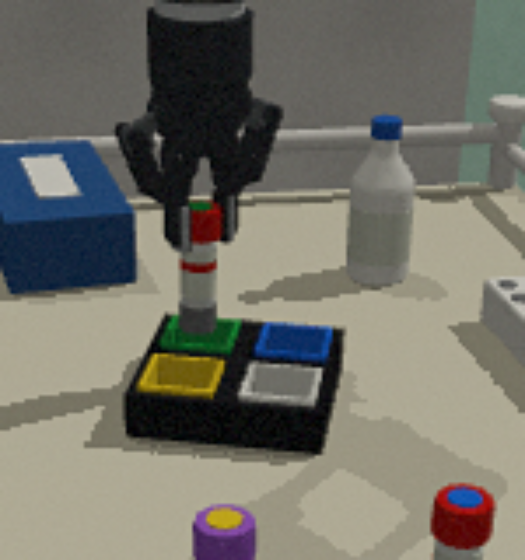

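View pics/t3.png

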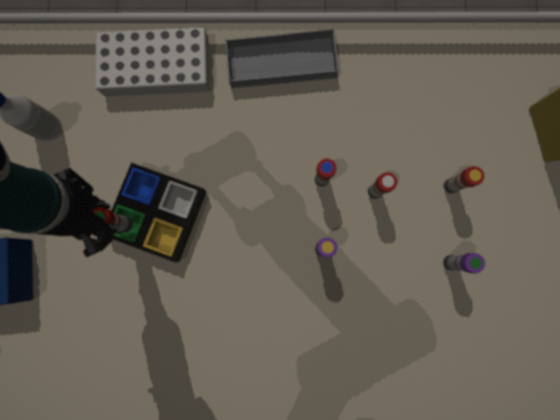

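The tube foot sits over the green socket (top view 124,223) and the tube is upright. I'll lower it to the floor gently and watch the force.

Emit:
arm_command --series '[[[0,0,0,0.8,0,-0.1,0],[0,0,0,1,0,-0.1,0],[0,0,0,0.5,0,0,0],[0,0,0,0.2,0,0,0],[0,0,0,0.2,0,0,0],[0,0,0,0,0,0,0]]]'

```text
time: 9.25
tool_pos: [0.5208, 0.3101, 0.1094]
tcp_rot: [0.89, 1.377, -0.883]
wrist_force: [-0.7, 1.3, -1.0]
width: 0.386
```

Emit:
arm_command --series '[[[0,0,0,0.2,0,0,0],[0,0,0,0.2,0,0,0]]]'

```text
time: 9.45
tool_pos: [0.5212, 0.3103, 0.1057]
tcp_rot: [0.891, 1.377, -0.882]
wrist_force: [0.4, -1.0, -0.1]
width: 0.385
```

Emit:
arm_command --series '[[[0,0,0,0.2,0,0,0],[0,0,0,0.2,0,0,0]]]'

```text
time: 9.65
tool_pos: [0.5215, 0.3107, 0.1054]
tcp_rot: [0.891, 1.377, -0.882]
wrist_force: [-5.5, -2.5, 12.8]
width: 0.385
```

```bash
python3 -c "
from h import *
go('green',.103)"
```

```text
t 9.65 tcp [0.5215 0.3107 0.1054] w 0.385 F [-5.5 -2.5 12.8] | turn [-0.007  0.001 -0.008] shift cm [ 0.24 -0.23  0.06] world cm [-0.18 -0.15 -0.24]
```

Emit:
arm_command --series '[[[0,0,0,0,0,0,0.5],[0,0,0,0,0,0,0.7],[0,0,0,0,0,0,0.8],[0,0,0,0,0,0,0.8],[0,0,0,-1,0,0,0.8],[0,0,0,-2,0,0,0.8],[0,0,0,-3,0,0,0.8],[0,0,0,-3,0,0,0.9],[0,0,0,-2,0,0,1]]]'

```text
time: 10.55
tool_pos: [0.5185, 0.3092, 0.2165]
tcp_rot: [0.886, 1.381, -0.888]
wrist_force: [0.5, 0.6, 0.5]
width: 0.998
```

```bash
python3 -c "
from h import *
go('rw',.22)"
```

```text
t 10.55 tcp [0.5185 0.3092 0.2165] w 0.998 F [0.5 0.6 0.5] | turn [-0.007  0.002  0.   ] shift cm [ -0.26 -13.38  46.27] world cm [  7.1  -47.64   0.35]
```

Emit:
arm_command --series '[[[0,0,0,-0.2,-0.4,1.5,1],[0,0,0,-0.1,-0.8,2.5,1],[0,0,0,-0.1,-1,3.3,1],[0,0,0,-0.1,-1,3.4,1],[0,0,0,0,-1,3.4,1],[0,0,0,0,-1,3.4,1],[0,0,0,0,-1,3.4,1],[0,0,0,0,-1,3.4,1],[0,0,0,0,-1,3.4,1],[0,0,0,0,-1,3.4,1]]]'

```text
time: 11.55
tool_pos: [0.5635, -0.0272, 0.2205]
tcp_rot: [0.881, 1.383, -0.882]
wrist_force: [0.4, -0.9, -0.0]
width: 0.996
```

Emit:
arm_command --series '[[[0,0,0,0,-1,3.4,1],[0,0,0,0,-1,3.3,1],[0,0,0,0,-0.8,2.6,1],[0,0,0,0,-0.5,1.6,1],[0,0,0,0,-0.2,1,1],[0,0,0,0,0,0,1],[0,0,0,0,0,0,1]]]'

```text
time: 12.25
tool_pos: [0.5749, -0.1649, 0.2137]
tcp_rot: [0.884, 1.389, -0.895]
wrist_force: [-0.5, 1.4, 0.6]
width: 1.0
```

```bash
python3 - <<'E'
from h import *
go('rw',.15)
p,d=bot.read_camera('top');cv2.imwrite('pics/t4.png',p)
E
```

```text
t 12.25 tcp [ 0.5749 -0.1649  0.2137] w 1.0 F [-0.5  1.4  0.6] | turn [-0.009 -0.003  0.01 ] shift cm [6.36 1.29 0.83] world cm [ 1.46 -0.23 -6.37]
```

View pics/t4.png

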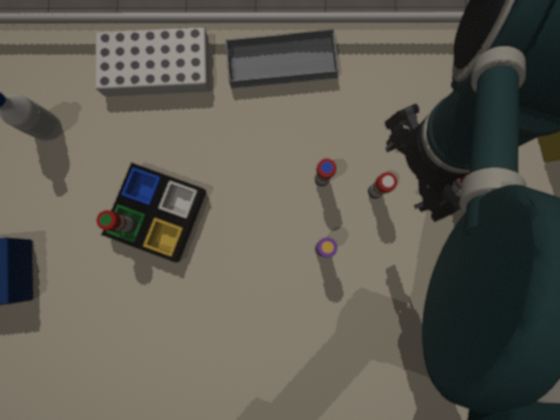

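The green tube stands in its socket (cap at 107,219). The gripper is approaching red_white.

Emit:
arm_command --series '[[[-0.008,0,0.01,1,0.7,0.4,1],[0,0,0,2,0.6,0.4,1],[0,0,0,2,0,0,1],[0,0,0,1,0,0,1],[0,0,0,0,0,0,1],[0,0,0,0,0,0,1]]]'

```text
time: 12.9
tool_pos: [0.5926, -0.1612, 0.1505]
tcp_rot: [0.879, 1.387, -0.872]
wrist_force: [0.4, -0.7, 0.1]
width: 0.999
```

```bash
python3 -c "
from h import *
go('rw',.088)"
```

```text
t 12.9 tcp [ 0.5926 -0.1612  0.1505] w 0.999 F [ 0.4 -0.7  0.1] | turn [ 0.008 -0.002 -0.004] shift cm [ 6.25 -0.56  0.43] world cm [-0.31 -0.6  -6.25]
```

Emit:
arm_command --series '[[[0,0,0,0.5,-0.5,0.4,1],[0,0,0,0,0,0,1],[0,0,0,0,0,0,1]]]'

```text
time: 13.2
tool_pos: [0.5909, -0.1674, 0.1472]
tcp_rot: [0.879, 1.384, -0.87]
wrist_force: [0.1, 0.4, 0.3]
width: 1.0
```

```bash
python3 -c "
from h import *
go('rw',.088)"
```

```text
t 13.2 tcp [ 0.5909 -0.1674  0.1472] w 1.0 F [0.1 0.4 0.3] | turn [ 0.009  0.    -0.007] shift cm [ 5.92 -0.15 -0.08] world cm [-0.14  0.02 -5.92]
```

Emit:
arm_command --series '[[[0,0,0,1,-0.1,0,1],[0,0,0,2,0,0,1],[0,0,0,1.8,0,0,1],[0,0,0,0.9,0,0,1],[0,0,0,0,0,0,1],[0,0,0,0,0,0,1]]]'

```text
time: 13.8
tool_pos: [0.5917, -0.1691, 0.0897]
tcp_rot: [0.88, 1.379, -0.869]
wrist_force: [-1.2, -0.8, -0.4]
width: 0.999
```

```bash
python3 -c "
from h import *
go('rw',.088)"
```

```text
t 13.8 tcp [ 0.5917 -0.1691  0.0897] w 0.999 F [-1.2 -0.8 -0.4] | turn [ 0.008  0.004 -0.01 ] shift cm [ 0.16 -0.12 -0.26] world cm [-0.22  0.19 -0.17]
```

Within about 3 mm, so close and lift.

Emit:
arm_command --series '[[[0,0,0,0.1,-0.1,-0.2,0.6],[0,0,0,0,0,0,0],[0,0,0,0,0,0,0],[0,0,0,0,0,0,0],[0,0,0,0,0,0,0],[0,0,0,0,0,0,0],[0,0,0,0,0,0,0]]]'

```text
time: 14.5
tool_pos: [0.5917, -0.1682, 0.0919]
tcp_rot: [0.88, 1.374, -0.867]
wrist_force: [0.1, 0.6, -0.8]
width: 0.379
```

Emit:
arm_command --series '[[[0,0,0,-1,0,0,0],[0,0,0,-2,0,0,0],[0,0,0,-3,0,0,0],[0,0,0,-3,0,0,0],[0,0,0,-3,0,0,0],[0,0,0,-1.5,0,0,0],[0,0,0,0,0,0,0]]]'

```text
time: 15.2
tool_pos: [0.5885, -0.1677, 0.2331]
tcp_rot: [0.88, 1.377, -0.868]
wrist_force: [-0.1, -0.2, -0.6]
width: 0.384
```

```bash
python3 -c "
from h import *
go('white',.23)"
```

```text
t 15.2 tcp [ 0.5885 -0.1677  0.2331] w 0.384 F [-0.1 -0.2 -0.6] | turn [ 0.008  0.005 -0.012] shift cm [  0.29  14.27 -35.36] world cm [-2.34 38.06 -0.31]
```

Emit:
arm_command --series '[[[0.008,0.005,-0.01,0,0.5,-1.2,0],[0,0,0,-0.1,0.9,-2,0],[0,0,0,-0.1,1.2,-2.8,0],[0,0,0,-0.1,1.2,-3,0],[0,0,0,-0.1,1.2,-3,0],[0,0,0,-0.1,1.2,-3,0],[0,0,0,0,1.2,-3,0],[0,0,0,0,1.2,-3,0],[0,0,0,0,1.2,-3,0],[0,0,0,0,1.2,-3,0]]]'

```text
time: 16.2
tool_pos: [0.567, 0.1293, 0.2222]
tcp_rot: [0.881, 1.398, -0.899]
wrist_force: [0.2, 0.3, -1.2]
width: 0.383
```

Emit:
arm_command --series '[[[0,0,0,0,1.2,-3,0],[0,0,0,0,1.2,-2.5,0],[0,0,0,0,0.8,-1.5,0],[0,0,0,0,0.3,-0.7,0],[0,0,0,0,0,0,0],[0,0,0,0,0,0,0]]]'

```text
time: 16.8
tool_pos: [0.5618, 0.219, 0.213]
tcp_rot: [0.87, 1.408, -0.905]
wrist_force: [0.7, 0.1, -1.0]
width: 0.386
```

```bash
python3 -c "
from h import *
go('white',.22)"
```

```text
t 16.8 tcp [0.5618 0.219  0.213 ] w 0.386 F [ 0.7  0.1 -1. ] | turn [-0.004 -0.009  0.031] shift cm [-0.71  0.02  0.69] world cm [ 0.33 -0.61  0.7 ]
```

Emit:
arm_command --series '[[[0,-0.009,0.03,0,0,0.6,0],[0,0,0,0,0,0,0],[0,0,0,0,0,0,0]]]'

```text
time: 17.1
tool_pos: [0.5646, 0.2101, 0.2125]
tcp_rot: [0.885, 1.382, -0.889]
wrist_force: [-0.1, -0.1, -0.9]
width: 0.383
```

```bash
python3 -c "
from h import *
go('white',.106)"
```

```text
t 17.1 tcp [0.5646 0.2101 0.2125] w 0.383 F [-0.1 -0.1 -0.9] | turn [-0.007  0.001  0.002] shift cm [10.65  0.18 -0.25] world cm [  0.05   0.28 -10.65]
```

Emit:
arm_command --series '[[[0,0,0,1,0.1,-0.2,0],[0,0,0,2,0,0,0],[0,0,0,2,0,0,0],[0,0,0,1.5,0,0,0],[0,0,0,1,0,0,0],[0,0,0,0,0,0,0],[0,0,0,0,0,0,0]]]'

```text
time: 17.8
tool_pos: [0.5658, 0.2111, 0.1335]
tcp_rot: [0.888, 1.381, -0.891]
wrist_force: [-0.4, 0.1, -0.1]
width: 0.388
```

```bash
python3 - <<'E'
from h import *
go('white',.106)
p,d=bot.read_camera('side');cv2.imwrite('pics/s5.png',cv2.resize(p[60:220,200:350],None,fx=3.5,fy=3.5))
E
```

```text
t 17.8 tcp [0.5658 0.2111 0.1335] w 0.388 F [-0.4  0.1 -0.1] | turn [-0.011  0.001  0.002] shift cm [ 2.75  0.01 -0.19] world cm [-0.07  0.18 -2.75]
```

View pics/s5.png

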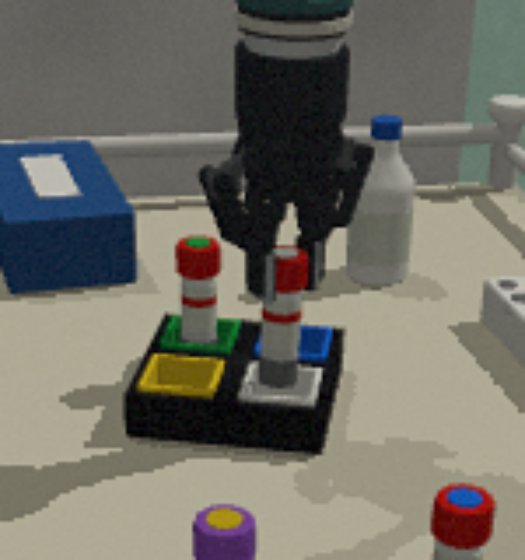

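The green tube stands upright in its socket, and the white tube is centred over the white one (crop 278,380). Lowering.

Emit:
arm_command --series '[[[0,0,0,0.8,0,-0.1,0],[0,0,0,0.8,0,-0.1,0],[0,0,0,0.4,0,0,0],[0,0,0,0.2,0,0,0],[0,0,0,0.2,0,0,0],[0,0,0,0.2,0,0,0],[0,0,0,0.2,0,0,0]]]'

```text
time: 18.55
tool_pos: [0.5669, 0.2139, 0.1063]
tcp_rot: [0.891, 1.378, -0.887]
wrist_force: [-0.6, 0.6, -0.6]
width: 0.383
```

Emit:
arm_command --series '[[[0,0,0,0.2,0,0,0],[0,0,0,0.2,0,0,0]]]'

```text
time: 18.75
tool_pos: [0.5674, 0.2141, 0.1051]
tcp_rot: [0.891, 1.378, -0.887]
wrist_force: [-6.0, -1.8, 16.1]
width: 0.382
```

Floor contact (16 N). Release and lift.

Emit:
arm_command --series '[[[0,0,0,0,0,0,0.5],[0,0,0,0,0,0,0.7],[0,0,0,0,0,0,0.8],[0,0,0,0,0,0,0.8],[0,0,0,-1,0,0,0.8],[0,0,0,-2,0,0,0.8],[0,0,0,-3,0,0,0.8],[0,0,0,-3,0,0,0.9],[0,0,0,-2,0,0,1]]]'

```text
time: 19.65
tool_pos: [0.5644, 0.2131, 0.2164]
tcp_rot: [0.887, 1.383, -0.893]
wrist_force: [-0.7, -0.3, 0.5]
width: 0.998
```

```bash
python3 -c "
from h import *
go('ry',.22)"
```

```text
t 19.65 tcp [0.5644 0.2131 0.2164] w 0.998 F [-0.7 -0.3  0.5] | turn [-0.011  0.001  0.004] shift cm [ -0.26 -18.66  49.86] world cm [  3.63 -53.11   0.36]
```

Emit:
arm_command --series '[[[0,0,0,-0.2,-0.5,1.5,1],[0,0,0,-0.1,-0.9,2.5,1],[0,0,0,-0.1,-1.2,3.3,1],[0,0,0,-0.1,-1.2,3.4,1],[0,0,0,0,-1.2,3.4,1],[0,0,0,0,-1.2,3.4,1],[0,0,0,0,-1.2,3.4,1],[0,0,0,0,-1.2,3.4,1],[0,0,0,0,-1.2,3.4,1],[0,0,0,0,-1.2,3.4,1]]]'

```text
time: 20.65
tool_pos: [0.5914, -0.1311, 0.2207]
tcp_rot: [0.882, 1.385, -0.887]
wrist_force: [0.5, 0.2, -0.3]
width: 1.002
```

Emit:
arm_command --series '[[[0,0,0,0,-1.2,3.4,1],[0,0,0,0,-1.2,3.4,1],[0,0,0,0,-1.2,3.4,1],[0,0,0,0,-1,3.1,1],[0,0,0,0,-0.8,2.5,1],[0,0,0,0,-0.5,1.8,1],[0,0,0,0,-0.2,1,1],[0,0,0,0,0,0,1],[0,0,0,0,0,0,1]]]'

```text
time: 21.55
tool_pos: [0.6039, -0.3442, 0.2112]
tcp_rot: [0.886, 1.396, -0.899]
wrist_force: [0.1, -0.3, -0.1]
width: 0.999
```

```bash
python3 - <<'E'
from h import *
go('ry',.15)
E
```

```text
t 21.55 tcp [ 0.6039 -0.3442  0.2112] w 0.999 F [ 0.1 -0.3 -0.1] | turn [-0.012 -0.008  0.014] shift cm [ 6.13  0.87 -2.47] world cm [-0.32  2.62 -6.12]
```

Emit:
arm_command --series '[[[-0.01,-0.008,0.014,0.5,0.6,-1.6,1],[0,0,0,1.5,0.2,-0.8,1],[0,0,0,2,0,0,1],[0,0,0,1.5,0,0,1],[0,0,0,0,0,0,1],[0,0,0,0,0,0,1]]]'

```text
time: 22.15
tool_pos: [0.6012, -0.3116, 0.1528]
tcp_rot: [0.879, 1.388, -0.878]
wrist_force: [-0.0, 0.2, -0.4]
width: 1.0
```

```bash
python3 -c "
from h import *
go('ry',.088)"
```

```text
t 22.15 tcp [ 0.6012 -0.3116  0.1528] w 1.0 F [-0.   0.2 -0.4] | turn [ 0.005 -0.002  0.001] shift cm [ 6.48 -0.31  0.57] world cm [-0.05 -0.64 -6.48]
```

Emit:
arm_command --series '[[[0,0,0,0.6,-0.3,0.5,1],[0,0,0,0,0,0,1],[0,0,0,0,0,0,1]]]'

```text
time: 22.45
tool_pos: [0.6015, -0.3185, 0.1477]
tcp_rot: [0.878, 1.386, -0.878]
wrist_force: [-0.2, -0.8, 0.5]
width: 0.996
```

```bash
python3 -c "
from h import *
go('ry',.088)"
```

```text
t 22.45 tcp [ 0.6015 -0.3185  0.1477] w 0.996 F [-0.2 -0.8  0.5] | turn [ 0.005  0.    -0.   ] shift cm [ 5.97 -0.05 -0.08] world cm [-0.08  0.05 -5.97]
```

Emit:
arm_command --series '[[[0,0,0,1,0,-0.1,1],[0,0,0,2,0,0,1],[0,0,0,1.8,0,0,1],[0,0,0,0.9,0,0,1],[0,0,0,0,0,0,1],[0,0,0,0,0,0,1]]]'

```text
time: 23.05
tool_pos: [0.6025, -0.3194, 0.0902]
tcp_rot: [0.879, 1.381, -0.878]
wrist_force: [1.5, 0.7, -0.2]
width: 0.997
```

```bash
python3 -c "
from h import *
go('ry',.088)"
```

```text
t 23.05 tcp [ 0.6025 -0.3194  0.0902] w 0.997 F [ 1.5  0.7 -0.2] | turn [ 0.003  0.004 -0.003] shift cm [ 0.22 -0.11 -0.2 ] world cm [-0.18  0.14 -0.22]
```

Emit:
arm_command --series '[[[0,0,0,0.2,-0.1,-0.2,0.6],[0,0,0,0,0,0,0],[0,0,0,0,0,0,0],[0,0,0,0,0,0,0],[0,0,0,0,0,0,0],[0,0,0,0,0,0,0],[0,0,0,0,0,0,0]]]'

```text
time: 23.75
tool_pos: [0.6024, -0.3189, 0.0917]
tcp_rot: [0.878, 1.375, -0.877]
wrist_force: [0.5, 0.4, -1.0]
width: 0.379
```

Emit:
arm_command --series '[[[0,0,0,-1,0,0,0],[0,0,0,-2,0,0,0],[0,0,0,-3,0,0,0],[0,0,0,-3,0,0,0],[0,0,0,-3,0,0,0],[0,0,0,-1.5,0,0,0],[0,0,0,-0.5,0,0,0],[0,0,0,0,0,0,0]]]'

```text
time: 24.55
tool_pos: [0.6001, -0.3175, 0.2379]
tcp_rot: [0.879, 1.378, -0.878]
wrist_force: [0.8, 1.6, -1.2]
width: 0.386
```

```bash
python3 -c "
from h import *
go('yellow',.24)"
```

```text
t 24.55 tcp [ 0.6001 -0.3175  0.2379] w 0.386 F [ 0.8  1.6 -1.2] | turn [ 0.003  0.006 -0.004] shift cm [ -0.48  14.11 -54.77] world cm [-10.58  55.56   0.21]
```

Emit:
arm_command --series '[[[0,0.005,0,-0.1,0.3,-1.2,0],[0,0,0,-0.2,0.5,-2,0],[0,0,0,-0.2,0.7,-2.8,0],[0,0,0,-0.2,0.8,-3.2,0],[0,0,0.005,-0.2,0.8,-3.2,0],[0,0,0.005,-0.2,0.8,-3.2,0],[0,0,0.005,-0.2,0.8,-3.2,0],[0,0,0.005,-0.2,0.8,-3.2,0],[0,0,0.005,-0.2,0.8,-3.2,0],[0,0,0,-0.2,0.8,-3.2,0]]]'

```text
time: 25.55
tool_pos: [0.5275, -0.0089, 0.2427]
tcp_rot: [0.901, 1.4, -0.866]
wrist_force: [-0.1, 0.4, -0.7]
width: 0.385
```

```bash
python3 -c "
from h import *
go('yellow',.24)"
```

```text
t 25.55 tcp [ 0.5275 -0.0089  0.2427] w 0.385 F [-0.1  0.4 -0.7] | turn [ 0.    -0.024 -0.01 ] shift cm [  0.91   7.44 -23.77] world cm [-3.32 24.7  -0.27]
```

Emit:
arm_command --series '[[[0,-0.02,-0.01,-0.1,1,-3.2,0],[0,0,0,-0.1,1,-3.2,0],[0,0,0,-0.1,1,-3.2,0],[0,0,0,-0.1,1,-3.2,0],[0,0,0,-0.1,1,-3.2,0],[0,0,0,-0.1,0.8,-2.8,0],[0,0,0,0,0.6,-2,0],[0,0,0,0,0.4,-1.2,0],[0,0,0,0,0,0,0],[0,0,0,0,0,0,0]]]'

```text
time: 26.55
tool_pos: [0.4712, 0.2384, 0.2366]
tcp_rot: [0.862, 1.415, -0.887]
wrist_force: [0.2, 0.2, -0.3]
width: 0.386
```

```bash
python3 -c "
from h import *
go('yellow',.22)"
```

```text
t 26.55 tcp [0.4712 0.2384 0.2366] w 0.386 F [ 0.2  0.2 -0.3] | turn [ 0.013 -0.013  0.026] shift cm [1.59 2.11 1.05] world cm [ 2.31 -0.03 -1.66]
```

Emit:
arm_command --series '[[[0.012,-0.012,0.025,0.3,1,0.5,0],[0,0,0,1,1,0.4,0],[0,0,0,0,0,0,0],[0,0,0,0,0,0,0]]]'

```text
time: 26.95
tool_pos: [0.4933, 0.2354, 0.2211]
tcp_rot: [0.88, 1.386, -0.887]
wrist_force: [0.3, 0.4, 0.2]
width: 0.384
```

```bash
python3 -c "
from h import *
go('yellow',.106)"
```

```text
t 26.95 tcp [0.4933 0.2354 0.2211] w 0.384 F [0.3 0.4 0.2] | turn [-0.002  0.     0.005] shift cm [11.51  0.26 -0.21] world cm [  0.1    0.27 -11.51]
```

Emit:
arm_command --series '[[[0,0,0,1,0.2,-0.2,0],[0,0,0,2,0,0,0],[0,0,0,2,0,0,0],[0,0,0,2,0,0,0],[0,0,0,1.2,0,0,0],[0,0,0,0,0,0,0],[0,0,0,0,0,0,0]]]'

```text
time: 27.65
tool_pos: [0.4944, 0.237, 0.1348]
tcp_rot: [0.882, 1.387, -0.889]
wrist_force: [0.5, -0.5, -0.4]
width: 0.384
```

```bash
python3 - <<'E'
from h import *
go('yellow',.106)
p,d=bot.read_camera('side');cv2.imwrite('pics/s6.png',cv2.resize(p[60:220,200:350],None,fx=3.5,fy=3.5))
E
```

```text
t 27.65 tcp [0.4944 0.237  0.1348] w 0.384 F [ 0.5 -0.5 -0.4] | turn [-0.005 -0.001  0.006] shift cm [ 2.88  0.05 -0.1 ] world cm [-0.01  0.11 -2.88]
```

View pics/s6.png

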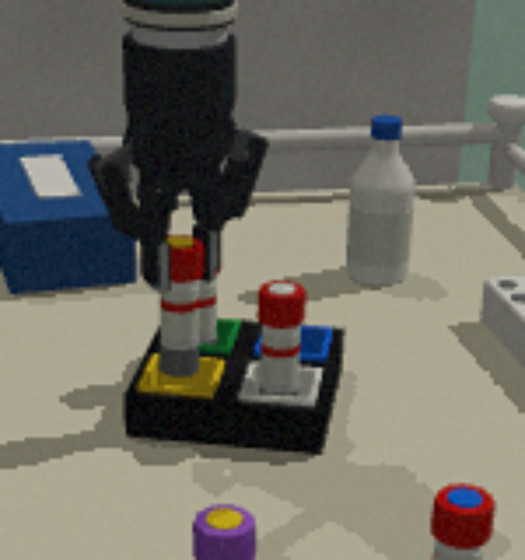

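The yellow tube is over the yellow socket (crop 180,368), and the white and green tubes are undisturbed. Lowering.

Emit:
arm_command --series '[[[0,0,0,0.8,0,-0.1,0],[0,0,0,0.9,0,-0.1,0],[0,0,0,0.4,0,0,0],[0,0,0,0.2,0,0,0],[0,0,0,0.2,0,0,0],[0,0,0,0.2,0,0,0],[0,0,0,0.2,0,0,0]]]'

```text
time: 28.4
tool_pos: [0.4957, 0.2401, 0.1069]
tcp_rot: [0.886, 1.383, -0.885]
wrist_force: [0.3, -0.6, -0.1]
width: 0.382
```

Emit:
arm_command --series '[[[0,0,0,0.2,0,0,0],[0,0,0,0.2,0,0,0]]]'

```text
time: 28.6
tool_pos: [0.4962, 0.2404, 0.1047]
tcp_rot: [0.886, 1.383, -0.884]
wrist_force: [-6.4, -2.0, 22.5]
width: 0.383
```

Emit:
arm_command --series '[[[0,0,0,0,0,0,0.5],[0,0,0,0,0,0,0.7],[0,0,0,0,0,0,0.8],[0,0,0,0,0,0,0.8],[0,0,0,-1,0,0,0.8],[0,0,0,-2,0,0,0.8],[0,0,0,-3,0,0,0.8],[0,0,0,-3,0,0,0.9],[0,0,0,-2,0,0,1]]]'

```text
time: 29.5
tool_pos: [0.4936, 0.2391, 0.2162]
tcp_rot: [0.882, 1.388, -0.89]
wrist_force: [0.2, 0.2, 0.9]
width: 0.996
```

```bash
python3 -c "
from h import *
go('rb',.22)"
```

```text
t 29.5 tcp [0.4936 0.2391 0.2162] w 0.996 F [0.2 0.2 0.9] | turn [-0.005 -0.001  0.007] shift cm [-0.39 -1.76 32.41] world cm [ 11.97 -30.17   0.38]
```

Emit:
arm_command --series '[[[0,0,0,-0.2,-0.1,1.5,1],[0,0,0,-0.1,-0.1,2.5,1],[0,0,0,-0.1,-0.2,3.2,1],[0,0,0,-0.1,-0.2,3.2,1],[0,0,0,-0.1,-0.2,3.2,1],[0,0,0,0,-0.2,3.2,1],[0,0,0,0,-0.2,3.2,1],[0,0,0,0,-0.2,3.2,1],[0,0,0,0,-0.1,3,1],[0,0,0,0,-0.1,2.4,1]]]'

```text
time: 30.5
tool_pos: [0.6016, -0.0428, 0.221]
tcp_rot: [0.877, 1.389, -0.886]
wrist_force: [-1.6, 0.5, -0.7]
width: 1.003
```

Emit:
arm_command --series '[[[0,0,0,0,0,1.6,1],[0,0,0,0,0,0.8,1],[0,0,0,0,0,0,1],[0,0,0,0,0,0,1]]]'

```text
time: 30.9
tool_pos: [0.6109, -0.0702, 0.2178]
tcp_rot: [0.88, 1.391, -0.892]
wrist_force: [-0.0, 0.7, -0.2]
width: 1.0
```

```bash
python3 - <<'E'
from h import *
go('rb',.15)
E
```

```text
t 30.9 tcp [ 0.6109 -0.0702  0.2178] w 1.0 F [-0.   0.7 -0.2] | turn [-0.005 -0.003  0.011] shift cm [ 6.78  0.61 -0.57] world cm [ 0.24  0.76 -6.78]
```

Emit:
arm_command --series '[[[-0.005,-0.003,0.01,0.8,0.4,-0.4,1],[0,0,0,1.8,0,0,1],[0,0,0,2,0,0,1],[0,0,0,1.5,0,0,1],[0,0,0,0,0,0,1],[0,0,0,0,0,0,1]]]'

```text
time: 31.5
tool_pos: [0.6119, -0.0573, 0.1539]
tcp_rot: [0.877, 1.387, -0.873]
wrist_force: [0.3, -0.0, 0.5]
width: 1.001
```

```bash
python3 -c "
from h import *
go('rb',.088)"
```

```text
t 31.5 tcp [ 0.6119 -0.0573  0.1539] w 1.001 F [ 0.3 -0.   0.5] | turn [ 0.009 -0.001 -0.003] shift cm [ 6.59 -0.11  0.54] world cm [ 0.14 -0.53 -6.59]
```

Emit:
arm_command --series '[[[0,0,0,0.6,-0.1,0.5,1],[0,0,0,0,0,0,1],[0,0,0,0,0,0,1]]]'

```text
time: 31.8
tool_pos: [0.6145, -0.0623, 0.1494]
tcp_rot: [0.877, 1.384, -0.871]
wrist_force: [0.1, -0.9, 0.5]
width: 0.996
```

```bash
python3 -c "
from h import *
go('rb',.088)"
```

```text
t 31.8 tcp [ 0.6145 -0.0623  0.1494] w 0.996 F [ 0.1 -0.9  0.5] | turn [ 0.009  0.001 -0.005] shift cm [ 6.14 -0.15 -0.03] world cm [-0.12 -0.03 -6.14]
```

Emit:
arm_command --series '[[[0,0,0,1,-0.2,-0.1,1],[0,0,0,2,0,0,1],[0,0,0,1.9,0,0,1],[0,0,0,1,0,0,1],[0,0,0,0,0,0,1],[0,0,0,0,0,0,1]]]'

```text
time: 32.4
tool_pos: [0.614, -0.0632, 0.0898]
tcp_rot: [0.879, 1.379, -0.87]
wrist_force: [-0.1, -0.1, 0.2]
width: 0.996
```

```bash
python3 -c "
from h import *
go('rb',.088)"
```

```text
t 32.4 tcp [ 0.614  -0.0632  0.0898] w 0.996 F [-0.1 -0.1  0.2] | turn [ 0.008  0.004 -0.009] shift cm [ 0.17 -0.04 -0.09] world cm [-0.07  0.06 -0.18]
```

Emit:
arm_command --series '[[[0,0,0,0.1,0,-0.1,0.6],[0,0,0,0,0,0,0],[0,0,0,0,0,0,0],[0,0,0,0,0,0,0],[0,0,0,0,0,0,0],[0,0,0,0,0,0,0],[0,0,0,0,0,0,0]]]'

```text
time: 33.1
tool_pos: [0.6157, -0.0625, 0.0922]
tcp_rot: [0.88, 1.374, -0.867]
wrist_force: [-0.4, 0.4, -0.3]
width: 0.385
```

Emit:
arm_command --series '[[[0,0,0,-1,0,0,0],[0,0,0,-2,0,0,0],[0,0,0,-3,0,0,0],[0,0,0,-3,0,0,0],[0,0,0,-3,0,0,0],[0,0,0,-2.5,0,0,0],[0,0,0,-0.5,0,0,0],[0,0,0,0,0,0,0]]]'

```text
time: 33.9
tool_pos: [0.6122, -0.0623, 0.2498]
tcp_rot: [0.88, 1.376, -0.868]
wrist_force: [0.2, 0.9, -0.9]
width: 0.381
```

```bash
python3 -c "
from h import *
go('blue',.25)"
```

```text
t 33.9 tcp [ 0.6122 -0.0623  0.2498] w 0.381 F [ 0.2  0.9 -0.9] | turn [ 0.008  0.005 -0.012] shift cm [ -0.04  13.08 -32.2 ] world cm [-2.060e+00  3.469e+01  2.000e-02]
```

Emit:
arm_command --series '[[[0.008,0.005,-0.01,-0.2,0.5,-1.2,0],[0,0,0,-0.2,0.9,-2,0],[0,0,0,-0.2,1.2,-2.8,0],[0,0,0,-0.2,1.2,-3,0],[0,0,0,-0.2,1.2,-3,0],[0,0,0,-0.2,1.2,-3,0],[0,0,0,-0.2,1.2,-3,0],[0,0,0,-0.2,1.2,-3,0]]]'

```text
time: 34.7
tool_pos: [0.595, 0.1667, 0.2504]
tcp_rot: [0.879, 1.397, -0.901]
wrist_force: [0.6, -0.5, -0.0]
width: 0.382
```

```bash
python3 -c "
from h import *
go('blue',.25)"
```

```text
t 34.7 tcp [0.595  0.1667 0.2504] w 0.382 F [ 0.6 -0.5 -0. ] | turn [-0.009 -0.005  0.019] shift cm [ 1.000e-02  4.590e+00 -1.087e+01] world cm [-0.34 11.79 -0.04]
```

Emit:
arm_command --series '[[[-0.005,-0.005,0.02,-0.1,1.2,-3,0],[0,0,0,-0.1,1,-2.5,0],[0,0,0,-0.1,0.8,-1.8,0],[0,0,0,0,0.5,-1,0],[0,0,0,0,0.2,-0.5,0],[0,0,0,0,0,0,0],[0,0,0,0,0,0,0]]]'

```text
time: 35.4
tool_pos: [0.5853, 0.2676, 0.2402]
tcp_rot: [0.871, 1.396, -0.893]
wrist_force: [0.6, -0.4, -0.6]
width: 0.385
```

```bash
python3 -c "
from h import *
go('blue',.22)"
```

```text
t 35.4 tcp [0.5853 0.2676 0.2402] w 0.385 F [ 0.6 -0.4 -0.6] | turn [ 0.001 -0.002  0.017] shift cm [ 2.    1.32 -1.27] world cm [ 0.63  1.7  -2.02]
```

Emit:
arm_command --series '[[[0,0,0.015,0.3,0.7,-0.7,0],[0,0,0,0.8,0.6,-0.6,0],[0,0,0,0.5,0,0,0],[0,0,0,0,0,0,0],[0,0,0,0,0,0,0]]]'

```text
time: 35.9
tool_pos: [0.5927, 0.2834, 0.2221]
tcp_rot: [0.883, 1.386, -0.884]
wrist_force: [1.0, -0.4, -0.4]
width: 0.389
```

```bash
python3 -c "
from h import *
go('blue',.106)"
```

```text
t 35.9 tcp [0.5927 0.2834 0.2221] w 0.389 F [ 1.  -0.4 -0.4] | turn [-0.002 -0.001  0.002] shift cm [11.61 -0.03 -0.14] world cm [ -0.11   0.12 -11.61]
```

Emit:
arm_command --series '[[[0,0,0,1,0,-0.1,0],[0,0,0,2,0,0,0],[0,0,0,2,0,0,0],[0,0,0,2,0,0,0],[0,0,0,1.2,0,0,0],[0,0,0,0,0,0,0],[0,0,0,0,0,0,0]]]'

```text
time: 36.6
tool_pos: [0.5927, 0.2841, 0.1368]
tcp_rot: [0.885, 1.384, -0.883]
wrist_force: [-0.1, -0.4, -1.2]
width: 0.385
```

```bash
python3 - <<'E'
from h import *
go('blue',.106)
p,d=bot.read_camera('side');cv2.imwrite('pics/s7.png',cv2.resize(p[60:220,200:350],None,fx=3.5,fy=3.5))
E
```

```text
t 36.6 tcp [0.5927 0.2841 0.1368] w 0.385 F [-0.1 -0.4 -1.2] | turn [-0.003 -0.001 -0.001] shift cm [ 3.08 -0.09 -0.09] world cm [-0.11  0.05 -3.08]
```

View pics/s7.png

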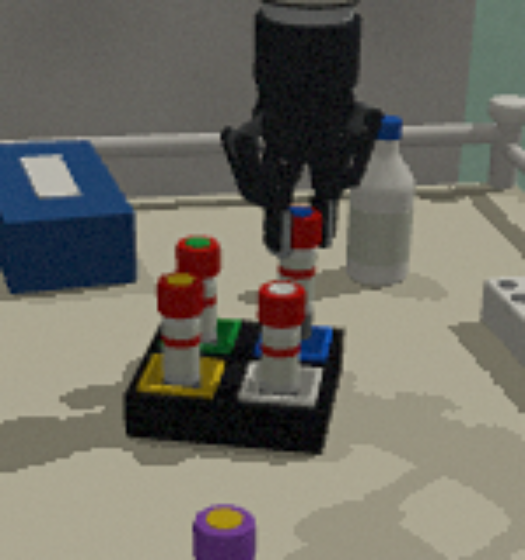

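The blue tube is above the blue socket, and the other three stand upright. Lowering.

Emit:
arm_command --series '[[[0,0,0,0.8,-0.1,-0.1,0],[0,0,0,1,0,0,0],[0,0,0,0.4,0,0,0],[0,0,0,0.2,0,0,0],[0,0,0,0.2,0,0,0],[0,0,0,0.2,0,0,0],[0,0,0,0.2,0,0,0]]]'

```text
time: 37.35
tool_pos: [0.5936, 0.2858, 0.1082]
tcp_rot: [0.889, 1.381, -0.878]
wrist_force: [-0.5, -0.1, -0.6]
width: 0.386
```

Emit:
arm_command --series '[[[0,0,0,0.2,0,0,0],[0,0,0,0.2,0,0,0]]]'

```text
time: 37.55
tool_pos: [0.594, 0.286, 0.1054]
tcp_rot: [0.889, 1.381, -0.877]
wrist_force: [-5.0, -1.9, 13.4]
width: 0.384
```

Emit:
arm_command --series '[[[0,0,0,0,0,0,0.5],[0,0,0,0,0,0,0.7],[0,0,0,0,0,0,0.8],[0,0,0,0,0,0,0.8],[0,0,0,-1,0,0,0.8],[0,0,0,-2,0,0,0.8],[0,0,0,-3,0,0,0.8],[0,0,0,-3,0,0,0.9],[0,0,0,-2,0,0,1]]]'

```text
time: 38.45
tool_pos: [0.5908, 0.2844, 0.2164]
tcp_rot: [0.884, 1.385, -0.884]
wrist_force: [-0.4, -1.1, 0.4]
width: 0.999
```

Emit:
arm_command --series '[[[0,0,0,-2,0,1,1],[0,0,0,0,0,3,1],[0,0,0,0,0,4,1],[0,0,0,0,0,4,1],[0,0,0,0,0,4,1],[0,0,0,0,0,3,1],[0,0,0,0,0,2,1],[0,0,0,0,0,0,1],[0,0,0,0,0,0,1],[0,0,0,0,0,0,1]]]'

```text
time: 39.45
tool_pos: [0.686, 0.09, 0.2529]
tcp_rot: [0.893, 1.373, -0.867]
wrist_force: [-0.5, -0.1, 0.1]
width: 1.003
```

```bash
python3 - <<'E'
from h import *
p,d=bot.read_camera('side');cv2.imwrite('pics/s8.png',p)
p,d=bot.read_camera('top');cv2.imwrite('pics/t8.png',p);np.savez("top8.npz",p=p,d=d)
cv2.imwrite('pics/t8c.png',cv2.resize(p[145:285,80:220],None,fx=4,fy=4,interpolation=cv2.INTER_CUBIC))
for k in("blue","white","green","yellow"):
    print(k,"cap expect px",proj("top",[*W[k],.114])[0].round(1),"crop",((proj("top",[*W[k],.114])[0]-[80,145])*4).round())
E
```

```text
blue cap expect px [123.9 176.8] crop [176. 127.]
white cap expect px [165.1 192.3] crop [340. 189.]
green cap expect px [107.1 218.6] crop [108. 294.]
yellow cap expect px [148.3 233.9] crop [273. 356.]
```

View pics/t8.png

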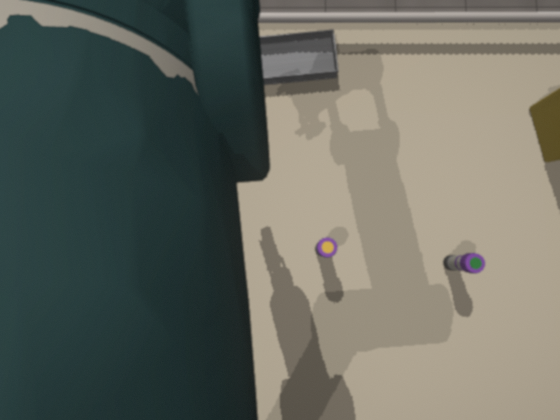

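View pics/t8c.png

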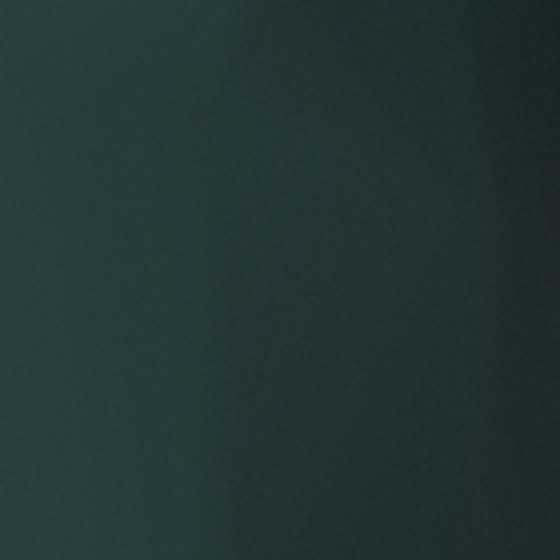

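View pics/s8.png

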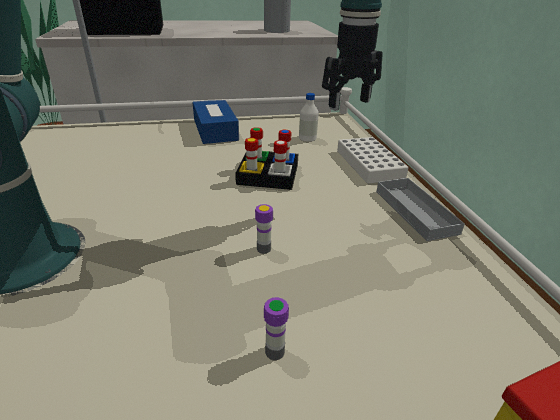

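The side view shows all four tubes upright in the rack. Both purple tubes stand where they started (top 327,247 and 475,263). The arm blocks the top camera's view of the rack, so I'll move it aside and measure.

Emit:
arm_command --series '[[[0,0,0,0,-0.5,2,1],[0,0,0,0,-1,4,1],[0,0,0,0,-1,4,1],[0,0,0,0,-1,4,1],[0,0,0,0,-1,4,1],[0,0,0,0,-1,4,1],[0,0,0,0,-1,3,1],[0,0,0,0,-0.5,2,1],[0,0,0,0,0,0,1],[0,0,0,0,0,0,1]]]'

```text
time: 40.55
tool_pos: [0.7392, -0.1921, 0.251]
tcp_rot: [0.882, 1.378, -0.858]
wrist_force: [-0.4, 0.4, -0.5]
width: 1.002
```

```bash
python3 - <<'E'
from h import *
p,d=bot.read_camera('top');cv2.imwrite('pics/t9.png',p)
cv2.imwrite('pics/t9c.png',cv2.resize(p[145:285,80:220],None,fx=4,fy=4,interpolation=cv2.INTER_CUBIC))
E
```

```text
(no output)
```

View pics/t9c.png

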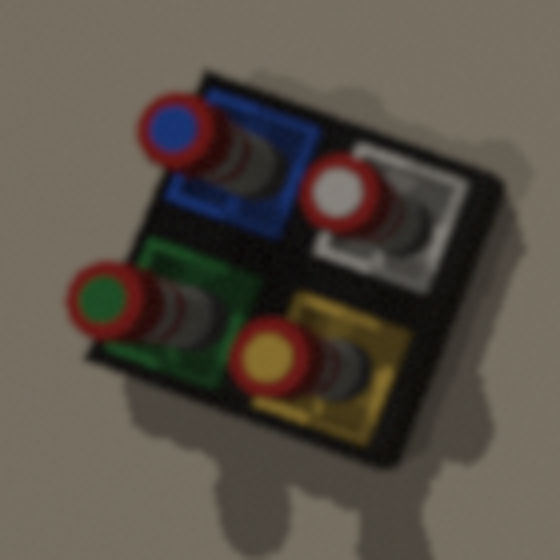

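The dots sit within about 7 crop px (3 mm) of where tubes fully seated and centred would put them: blue 174,128, white 338,192, green 103,299, yellow 267,357. Handing in.

```bash
python3 - <<'E'
from h import *
s=bot.read_state();print(s["time"],np.round(s["joint_vel"],3),s["wrist_force"].round(1));print(bot.finish_job())
E
```

```text
40.6 [ 0.019 -0.009  0.008  0.002  0.002  0.002] [ 0.3 -0.2  0.2]
the job is handed in; nothing more can be done
None
```

All four red-capped tubes are standing in the sockets that match their dots. I handed the job in at 40.6 s of the 104 s allowed; no verdict came back. Each tube was gripped by the cap and lowered until it touched the socket floor (13–23 N measured at the wrist) before I released it.

In the last top picture, each cap's dot is within about 3 mm of where a centred, fully seated tube would put it. The last side picture shows all four upright. The two purple-capped tubes appear at the same pixel positions as at the start. At hand-in the gripper was open, clear of everything and nearly still.

No check failed. The top view of the rack was blocked by the arm at first, so I moved the arm aside and looked again.

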